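# Lift the gear cover onto its housing with the lifter

## Robot

A 7-joint arm with a two-finger parallel gripper is mounted at the origin on the work surface. World frame = base frame: x ahead of the robot, y to its left, z up, the work surface at z = 0. Lengths are in mm, angles in rad, forces in N, time in s.
With the tool pointing down it reaches from about 400 to 925 mm from the base axis. Payload 5.6 kg.
Tool frame: the origin (TCP) lies at the very end of the fingers, on their centre line; the grasp point (between the pads) lies 19 mm behind it; z points along the fingers, y is the direction in which the jaws open and shut (so a half turn about z gives the same grasp; the last joint's range is limited). The gripper opens to 85 mm and grips with 20 to 120 N. Pads are 22 mm wide; open, the fingers measure 114 mm over their backs; the gripper's body (76 mm by 85 mm) begins 54 mm behind the grasp point. The pads swing forward as they close: fully open they stand 13 mm farther back than shut.
Start: joints at [1.246, 0.468, -0.012, 1.603, 0.006, 1.071, -0.056], TCP at [180.714, -624.38, 231.29] pointing down, gripper open.
Joint ranges: [-2.53, 2.53], [-0.31, 2.02], [-1.57, 1.55], [0.28, 2.44], [-1.29, 4.43], [0.15, 1.84], [-2.92, 2.92]. Speed limits (rad/s): [2.57, 2.57, 3.14, 3.14, 3.14, 3.14, 3.14].

## Interface

Orientations are given as a 3x3 rotation matrix whose columns are the frame's x, y, z axes.
In Python, from plant import env gives the robot as it stands.
- The arm moves only by the tool carry_out, never from a script. Its argument "commands" is a list of rows, each a list of 2 entries, a list of its own where there are three numbers: the shift along the tool's x, y, z in m, then the turn, a rotation vector about the tool's x, y, z in rad. In form: [[[x, y, z], [wx, wy, wz]], ...]. A call has 1 to 8 rows; each row is the pose to reach, as a shift and turn from the pose commanded when the call began, along the tool's axes at that moment; what a row does not reach only later rows make up. A row lasts 1/8 s, in which the tool goes at most 62.5 mm and 10.7 degrees, less where a joint would pass 70% of its speed; a pose out of reach is approached as far as the arm can. A call with a gripper value outside its range is refused whole. "jaw" is the finger opening in m, from 0 to 0.0854, set as the call begins (left out, the last holds). The fingers move at their own pace and stop on an object; the grip force is fixed at half the most. Time passes only in rows, so rows that repeat a pose let the fingers close. It gives the time, the measured TCP pose, the force and the opening at its end, in the units of the state.
- env.get_obs(): the state, without advancing time (a new reading comes with each control period).
- env.grab_frame(name): name is "scene" or "top"; returns a dict with "pixels" (480x640x3 uint8, red, green, blue), "fov_y" (degrees; the focal length in pixels is half the picture's height over the tangent of half this angle, whatever the lens; pixels are square), "cx", "cy" (the principal point, pixels), "cam_to_world" (4x4, takes a point from camera to world coordinates). Camera axes: x right, y down, z forward; pixel columns grow to the right and rows downward; lengths in mm; the calibration is good to about 2 mm. A picture is of the moment at which its call begins. There is no depth.
- env.job_done(): hands the job in, once; it reports no verdict.
Trained networks look in the newest picture that a camera, given by its name, has taken for a name from the list of things; names that differ only in an ending like _2 or _b are one class to them, and where a whole thing is asked for, a point or a joint stands for the part that bears it (a point fixed in the world has none). Each returns a list of dicts, best first, with "score" (0 to 1); they miss things now and then, are a little off and sometimes report something else, mostly with a low value. They report only what shows in the picture. A call takes as long as a camera call.
- env.spot_in(camera, name): "point" ([x, y, z] in mm, in the coordinates of the camera as it stood for that picture, good to about 4 mm: the middle of the surface that is visible of it).
The state is a dict: "time": time; "joints": joint angles; "qvel": joint speeds; "joint_torque": joint torques, N m; "position": TCP position; "orientation": TCP orientation; "wrist_force": force on the tool from outside, world axes, zero at the start; "wrist_torque": the same for the moment, N m; "gripper_width": finger opening in mm.
Only numpy, scipy, OpenCV 4.12 (cv2) and the standard library are available. Lean on these libraries where they do the work, as an engineer would, in place of code of your own. Each camera call takes 0.05 s, during which the arm holds its last target.

## Task

Pick up the flat lifter by its wooden handle, slide its blade under the square cover plate and lift it off its wooden rack, then carry it over to the open gear housing and lower it on the blade until it lies squarely centred on the rim. Draw the blade out and lay the lifter down flat on the countertop. Do not touch the cover with the gripper, and leave the round cover where it is.

Things in the scene. Friction and masses are not known exactly. Their poses are not given: they have to be found in the camera images.
- lifter: Cranked steel spatula, 220 g, lying flat. Origin: underside of the blade at its rear end; x to the blade's tip (x=120 mm), z up. Blade 50 wide, 3 thick. Upright neck at x=-4..2, 22 wide, up to a level dark wood handle: x=2 to -82, 22 wide, z=39..65. Two wire feet (x=-76, y to +-25, down to z=0) keep it level when put down. Grip across y at x=-38, z=52.
- cover: Square flat aluminium plate 116x116x5 mm, 0.12-0.24 kg. Origin: centre of underside; x, y along its edges, z up. It lies 30 mm up on a fixed wooden rack: 4 mm baseboard, two battens 130 long, 24 wide, along the cover's x (within 4 deg), gap of 80 between them, centred under it within 6 mm across and 9 along. Gap open at both ends for the blade; the -x end faces the robot.
- housing: Fixed chunky aluminium gear housing 132x132 mm, 75 high, open on top, gear wheel inside. Origin: centre of underside, z up. Side walls at +-y, 28 thick, 76 clear between, run along x; their tops (z=75) are the rim that carries the cover. End walls at +-x and all inside are at most 38 high, so the ends are open for the blade. The -x end faces the robot.
- disc: Bystander, to be left alone: round flat aluminium cover, 116 mm diameter, 5 thick, on a second rack like the first. Origin: centre of underside. Racks and housing stand side by side in any order, their centres at least 210 mm apart.

How it is judged:
By the outcome, as a careful person would: the job done as asked, in the order asked, and still so for the second after the job is handed in, with the robot touching nothing.
It also fails if it takes over 72 s, if anything falls off the work surface, if the arm or the gripper's body presses on something with over 40 N, if the wrist force passes 120 N, or if a joint passes its speed limit or range.

## Working session

There is one attempt and no reset: what is moved stays moved. The work goes in short steps, Python scripts to look and compute and a tool call to move; the robot and the scene stay as the last step left them, time stands still between calls to the robot, and variables do not carry over. Pictures are saved under pics/ and viewed, and the job is handed in when it is done.

Besides the shell and the picture viewer there is one more tool, called after "Request:" as a command line: name --argument value ..., lists and objects as JSON in quotes. carry_out: Moves the arm, as the interface text tells. Its arguments: {"type":"object","properties":{"commands":{"type":"array","items":{"type":"array"}},"jaw":{"type":"number"}},"required":["commands"]}

```bash
ls; mkdir -p pics; cat > h.py <<'E'
import numpy as np, cv2
from plant import env
def snap(n,fn):
    f=env.grab_frame(n); cv2.imwrite('pics/'+fn,f['pixels'][:,:,::-1]); return f
def K(f):
    h=f['pixels'].shape[0]; return h/2/np.tan(np.radians(f['fov_y'])/2)
def p2w(f,u,v,z):
    T=np.array(f['cam_to_world']); d=T[:3,:3]@np.array([(u-f['cx'])/K(f),(v-f['cy'])/K(f),1]); o=T[:3,3]
    return o+d*(z-o[2])/d[2]
def w2p(f,p):
    T=np.array(f['cam_to_world']); c=T[:3,:3].T@(np.array(p)-T[:3,3]); return np.array([c[0]/c[2]*K(f)+f['cx'],c[1]/c[2]*K(f)+f['cy']])
E
python3 - <<'E'
from h import *
np.set_printoptions(precision=3,suppress=True)
o=env.get_obs(); print(o)
for n in ['scene','top']:
    f=snap(n,n+'1.png'); T=np.array(f['cam_to_world']); print(n,f['fov_y'],f['cx'],f['cy'],T)
    for t in ['lifter','cover','housing','disc']:
        for r in env.spot_in(n,t)[:3]:
            print(t,round(r['score'],2),(T@np.append(r['point'],1))[:3])
E
```

```text
pics
{'time': 0.0, 'joints': array([ 1.246,  0.468, -0.012,  1.604,  0.006,  1.071, -0.056]), 'qvel': array([-0.   ,  0.001,  0.001, -0.   ,  0.   , -0.   ,  0.001]), 'joint_torque': array([ -0.001, -53.238,   0.022, -25.13 ,   0.012,   0.008,   0.   ]), 'position': array([ 180.557, -623.833,  230.32 ]), 'orientation': array([[ 0.961,  0.278, -0.001],
       [ 0.278, -0.961,  0.002],
       [-0.   , -0.002, -1.   ]]), 'wrist_force': array([ 0.674, -0.127,  0.945]), 'wrist_torque': array([-0.021,  0.006,  0.052]), 'gripper_width': 85.66661249968107}
scene 48.001131989220575 322.8459163259732 245.15975883441203 [[   0.087    0.749   -0.656 1104.901]
 [   0.996   -0.054    0.071  -60.908]
 [   0.017   -0.66    -0.751  732.997]
 [   0.       0.       0.       1.   ]]
lifter 0.95 [ 448.073 -158.684   -1.349]
cover 0.7 [ 611.039 -251.916   34.517]
housing 0.65 [653.006 -21.325  37.902]
disc 0.82 [620.147 250.237  31.451]
top 55.105610308368824 323.49181796704534 247.5697939512155 [[ -0.021  -0.995   0.099 471.832]
 [ -1.      0.021  -0.009  -4.718]
 [  0.007  -0.099  -0.995 922.423]
 [  0.      0.      0.      1.   ]]
lifter 0.8 [ 418.072 -162.11     5.415]
cover 0.87 [ 602.739 -247.654   38.907]
housing 0.96 [627.539 -19.405  42.21 ]
disc 0.57 [614.981 258.1    37.248]
```

View pics/top1.png

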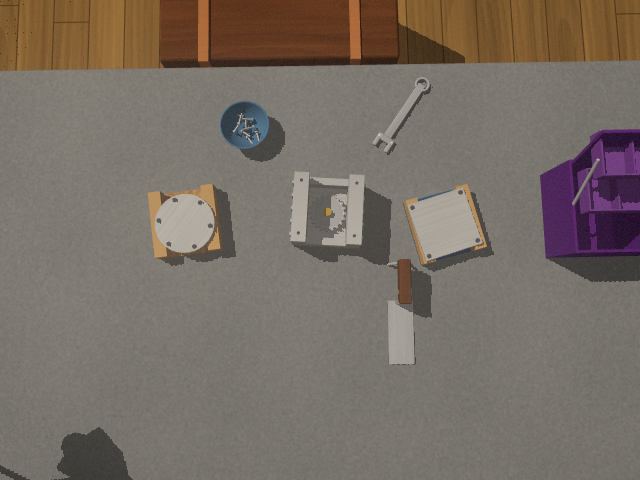

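View pics/scene1.png

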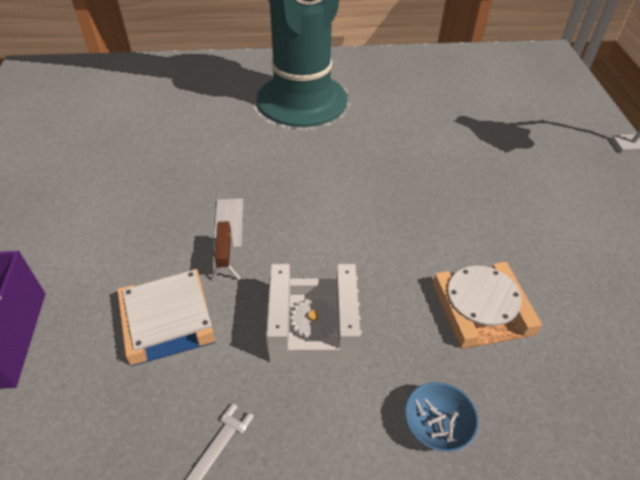

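The top view shows the lifter with its handle around (404,280) and its blade around (401,332) pointing towards the robot. The cover is at (445,224), the housing at (328,210) and the disc at (186,222). The lifter has to be turned half round. I'll zoom in for corners.

```bash
python3 - <<'E'
import cv2,numpy as np
a=cv2.imread('pics/top1.png')
def z(n,x,y,w,h,s): cv2.imwrite(n,cv2.resize(a[y:y+h,x:x+w],None,fx=s,fy=s,interpolation=cv2.INTER_CUBIC))
z('pics/t_cov.png',395,175,100,75+15,7)
z('pics/t_hou.png',280,160,100,90,6)
z('pics/t_lif.png',375,250,70,120,5)
E
```

```text
(no output)
```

View pics/t_cov.png

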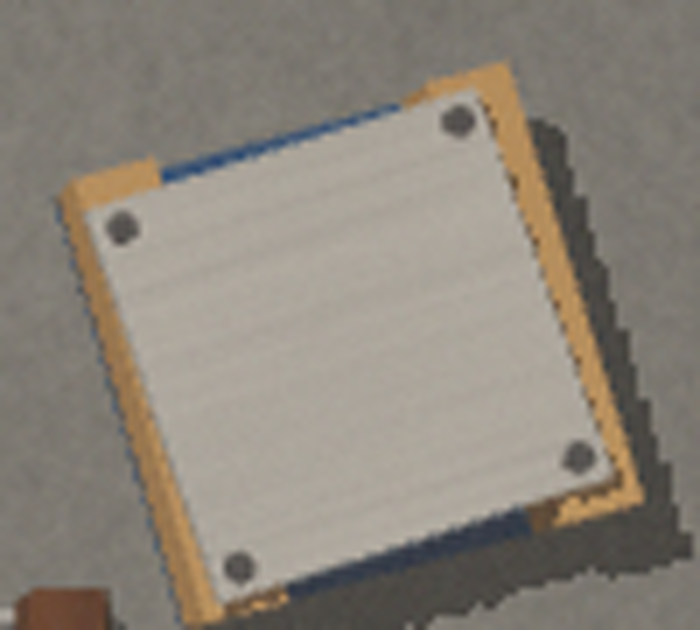

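View pics/t_hou.png

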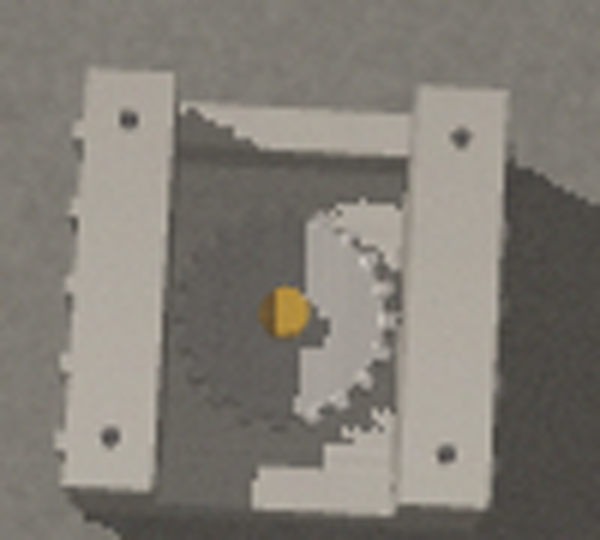

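View pics/t_lif.png

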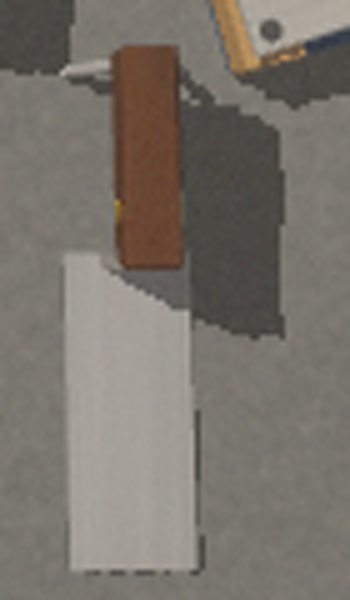

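```bash
cat > m.py <<'E'
from h import *
np.set_printoptions(precision=2,suppress=True)
def fit(f,pix,obj,z):
    P=np.array([p2w(f,u,v,z)[:2] for u,v in pix]); O=np.array(obj,float)
    a=P-P.mean(0); b=O-O.mean(0)
    th=np.arctan2((b[:,0]*a[:,1]-b[:,1]*a[:,0]).sum(),(b*a).sum())
    R=np.array([[np.cos(th),-np.sin(th)],[np.sin(th),np.cos(th)]])
    t=P.mean(0)-R@O.mean(0)
    return t,np.degrees(th),P-(O@R.T+t)
def zp(l,x,y,s): return [((U+.5)/s-.5+x,(V+.5)/s-.5+y) for U,V in l]
E
python3 - <<'E'
from m import *
f=env.grab_frame('top')
sq=lambda h:[(h,h),(h,-h),(-h,-h),(-h,h)]  # UL,UR,LR,LL : x up,y left
print('cover',fit(f,zp([(83,208),(483,90),(617,478),(222,605)],395,175,7),sq(58),35))
print('cov holes',fit(f,zp([(122,228),(458,121),(579,457),(239,567)],395,175,7),sq(49),35))
print('hous',fit(f,zp([(88,69),(509,90),(491,508),(62,487)],280,160,6),sq(66),75))
print('hous holes',fit(f,zp([(129,119),(461,137),(446,454),(110,436)],280,160,6),sq(50),75))
L=zp([(64,254),(70,571),(198,571)],375,250,5)
print('blade',fit(f,L,[(0,-25),(120,-25),(120,25)],3))
H=zp([(112,46),(178,46),(184,268),(118,268)],375,250,5)
print('handle',fit(f,H,[(-82,-11),(-82,11),(2,11),(2,-11)],65))
E
```

```text
cover (array([ 602.06, -250.11]), np.float64(16.206153284133325), array([[ 0.43,  1.51],
       [-0.56, -1.01],
       [ 0.4 , -0.28],
       [-0.27, -0.22]]))
cov holes (array([ 602.54, -249.64]), np.float64(16.667021270104797), array([[ 0.68,  1.23],
       [ 1.13, -0.61],
       [-0.61, -1.37],
       [-1.2 ,  0.75]]))
hous (array([631.4 , -21.19]), np.float64(-4.13241360920596), array([[-0.06, -0.01],
       [ 0.14, -0.25],
       [ 0.09, -0.22],
       [-0.17,  0.48]]))
hous holes (array([631.82, -20.88]), np.float64(-4.289040178632238), array([[ 0.26,  2.03],
       [-0.06, -2.06],
       [-0.23, -2.05],
       [ 0.04,  2.08]]))
blade (array([ 452.28, -162.9 ]), np.float64(178.78823604399867), array([[ 2.39,  0.46],
       [-1.16, -0.09],
       [-1.23, -0.36]]))
handle (array([ 451.72, -160.57]), np.float64(179.29282376749478), array([[-0.63,  1.4 ],
       [-0.88, -1.32],
       [ 0.63, -1.28],
       [ 0.88,  1.2 ]]))
```

```bash
python3 - <<'E'
import cv2,numpy as np
a=cv2.imread('pics/scene1.png')
def z(n,x,y,w,h,s): cv2.imwrite(n,cv2.resize(a[y:y+h,x:x+w],None,fx=s,fy=s,interpolation=cv2.INTER_CUBIC))
z('pics/s_cov.png',110,260,110,110,6)
z('pics/s_hou.png',255,255,115,110,6)
z('pics/s_lif.png',195,190,60,100,6)
E
```

```text
(no output)
```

View pics/s_cov.png

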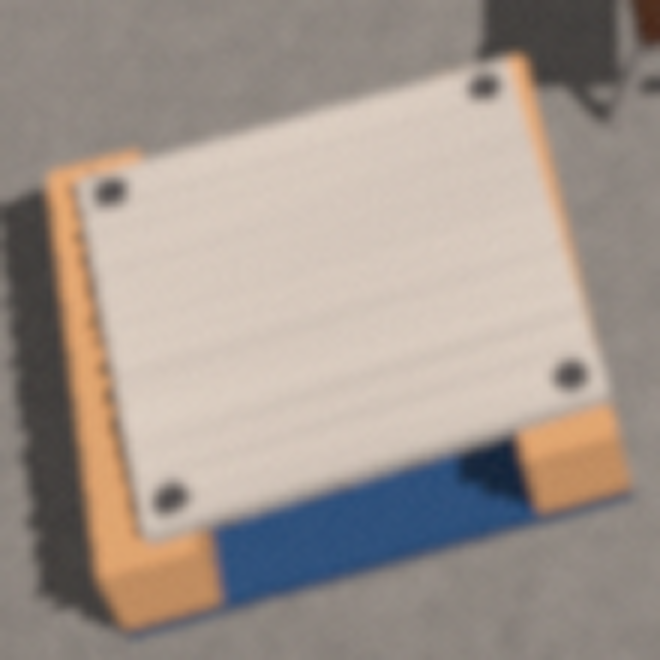

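View pics/s_hou.png

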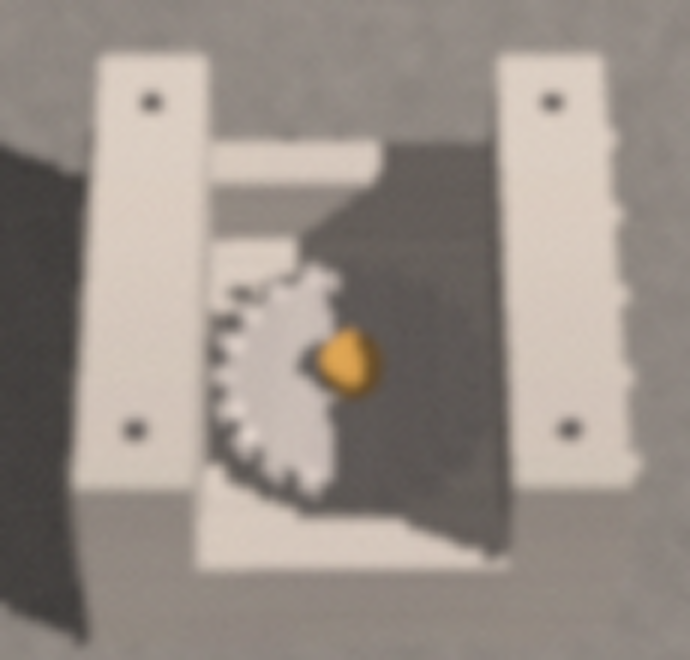

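View pics/s_lif.png

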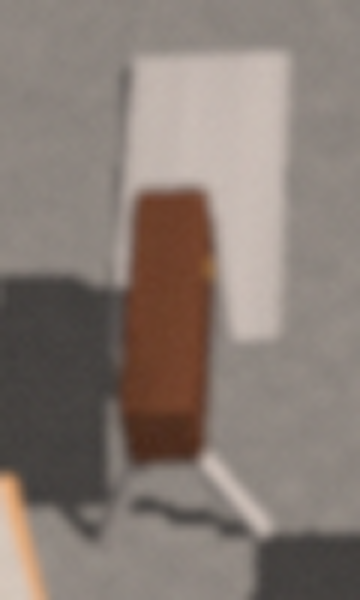

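```bash
python3 - <<'E'
from m import *
f=env.grab_frame('scene')
sq=lambda h:[(-h,-h),(-h,h),(h,h),(h,-h)]
print('cover',fit(f,zp([(75,183),(515,57),(607,403),(143,540)],110,260,6),sq(58),35))
print('holes',fit(f,zp([(109,191),(485,87),(570,374),(169,496)],110,260,6),sq(49),35))
print('hous',fit(f,zp([(100,53),(606,53),(634,487),(70,487)],255,255,6),sq(66),75))
print('hous h',fit(f,zp([(151,101),(552,101),(569,429),(134,429)],255,255,6),[(-50,-52),(-50,52),(50,52),(50,-52)],75))
print('blade',fit(f,zp([(133,55),(292,52),(282,340)],195,190,6),[(120,25),(120,-25),(0,-25)],3))
print('handle',fit(f,zp([(135,190),(205,190),(200,412),(124,412)],195,190,6),[(2,11),(2,-11),(-82,-11),(-82,11)],65))
# rack: batten end inner bottom corners (near camera, +x end) at z=30: 
for n,p in [('R batten outer top +x',(617,405)),('L batten +x outer',(97,578)),('L inner',(216,540)),('R outer bottom',(630,490)),('L -x outer',(45,172)),]:
    print(n,p2w(f,*zp([p],110,260,6)[0],30))
o=env.get_obs();print(o['time'])
E
```

```text
cover (array([ 605.68, -250.28]), np.float64(16.085405372980354), array([[ 0.67, -0.7 ],
       [-1.85,  0.92],
       [ 1.2 , -0.61],
       [-0.03,  0.4 ]]))
holes (array([ 603.64, -251.09]), np.float64(16.455995113777828), array([[-0.51, -1.48],
       [-0.76,  0.86],
       [ 0.35,  1.36],
       [ 0.92, -0.74]]))
hous (array([632.93, -22.23]), np.float64(-4.3768170986606325), array([[-0.01, -0.43],
       [-0.34,  0.63],
       [ 0.24,  0.42],
       [ 0.11, -0.62]]))
hous h (array([632.92, -22.53]), np.float64(-4.3165310380087645), array([[ 0.  , -0.04],
       [-0.16,  0.08],
       [ 0.13, -0.  ],
       [ 0.02, -0.04]]))
blade (array([ 455.21, -163.71]), np.float64(178.82108801881873), array([[-2.18, -0.99],
       [-1.05,  0.15],
       [ 3.23,  0.83]]))
handle (array([ 455.89, -163.52]), np.float64(-179.7992534538595), array([[-0.09,  0.9 ],
       [ 1.39, -1.29],
       [ 0.13, -0.68],
       [-1.43,  1.08]]))
R batten outer top +x [ 644.05 -177.38   30.  ]
L batten +x outer [ 684.2  -300.77   30.  ]
L inner [ 675.77 -273.41   30.  ]
R outer bottom [ 669.34 -173.     30.  ]
L -x outer [ 558.52 -333.19   30.  ]
0.6
```

```bash
cat > go.py <<'E'
import sys
from h import *
from scipy.spatial.transform import Rotation as Ro
np.set_printoptions(precision=4,suppress=True)
def tool(yawdeg,tilt=0):
    y=np.radians(yawdeg); x=np.array([np.cos(y),np.sin(y),0]); z=np.array([0,0,-1.]); return np.c_[x,np.cross(z,x),z]
def delta(p,yaw,o=None):
    o=o or env.get_obs(); R=np.array(o['orientation']); 
    return R.T@(np.array(p)-o['position'])/1000, Ro.from_matrix(R.T@tool(yaw)).as_rotvec()
def st():
    o=env.get_obs(); R=np.array(o['orientation']); print('t',round(o['time'],2),'p',o['position'],'yaw',np.degrees(np.arctan2(R[1,0],R[0,0])),'z',R[:,2],'w',round(o['gripper_width'],1),'F',o['wrist_force'],'T',o['wrist_torque'],'j',o['joints'])
    return o
# lifter (origin x,y,z,yaw) -> tcp
def tcp(x,y,z,yaw):
    a=np.radians(yaw); return [x-38*np.cos(a),y-38*np.sin(a),z+33]
# lifter origin so that object centre (cx,cy) is at lifter x=d
def org(cx,cy,yaw,d):
    a=np.radians(yaw); return cx-d*np.cos(a),cy-d*np.sin(a)
E
python3 - <<'E'
from go import *
st(); print(delta([340,-380,230],98)); print(delta([491,-163,130],179.2))
E
```

```text
t 0.6 p [ 180.7113 -624.3715  231.3037] yaw 16.140896733264455 z [-0. -0. -1.] w 85.6 F [ 0.4534 -0.4135 -0.4506] T [-0.0605 -0.0502 -0.0349] j [ 1.246   0.4675 -0.0116  1.6027  0.006   1.0714 -0.0563]
(array([ 0.2209, -0.1905,  0.0013]), array([ 0.    ,  0.    , -1.4287]))
(array([ 0.4263, -0.3569,  0.1013]), array([-0.    ,  0.0001, -2.8459]))
```

Request:
carry_out --commands '[[[0.03,-0.025,0],[0,0,-0.18]],[[0.06,-0.05,0],[0,0,-0.36]],[[0.09,-0.075,0],[0,0,-0.54]],[[0.12,-0.1,0],[0,0,-0.72]],[[0.15,-0.125,0],[0,0,-0.9]],[[0.18,-0.15,0],[0,0,-1.08]],[[0.21,-0.175,0],[0,0,-1.26]],[[0.221,-0.19,0],[0,0,-1.43]]]' --jaw 0.0854

```text
time: 1.6
position: [341.8, -378.4, 231.6]
orientation: [[-0.149, 0.989, 0.001], [0.989, 0.149, -0.0], [-0.0, 0.001, -1.0]]
wrist_force: [0.3, -0.6, -0.5]
gripper_width: 85.4
```

```bash
python3 - <<'E'
from go import *
st(); print(delta([491,-163,130],179.2))
E
```

```text
t 1.6 p [ 341.7992 -378.4208  231.6416] yaw 98.58657494707482 z [ 0.0008 -0.0002 -1.    ] w 85.4 F [ 0.3446 -0.6384 -0.5224] T [-0.003  -0.0425  0.0754] j [ 1.119   0.2655 -0.4057  1.9202  0.1246  0.9795  0.8064]
(array([0.1908, 0.1796, 0.1017]), array([ 0.0004,  0.0008, -1.407 ]))
```

Request:
carry_out --commands '[[[0.03,0.03,0],[0,0,-0.18]],[[0.06,0.06,0],[0,0,-0.36]],[[0.09,0.09,0.02],[0,0,-0.54]],[[0.12,0.12,0.04],[0,0,-0.72]],[[0.15,0.15,0.06],[0,0,-0.9]],[[0.18,0.17,0.08],[0,0,-1.08]],[[0.191,0.18,0.1],[0,0,-1.26]],[[0.191,0.18,0.102],[0,0,-1.407]]]'

```text
time: 2.6
position: [491.5, -164.2, 128.1]
orientation: [[-1.0, 0.015, -0.002], [0.015, 1.0, 0.002], [0.002, 0.002, -1.0]]
wrist_force: [0.1, -0.1, 0.1]
gripper_width: 85.4
```

```bash
python3 - <<'E'
from go import *
f=snap('top','top2.png'); snap('scene','scene2.png')
st(); print(delta([491,-163,33],179.2))
E
```

```text
t 2.7 p [ 491.4646 -165.6592  128.7246] yaw 178.73527578700632 z [-0.0008  0.001  -1.    ] w 85.3 F [ 0.4692  0.2902 -0.214 ] T [-0.0143 -0.0125  0.0566] j [ 0.8347  0.5019 -0.7145  1.9699  0.4403  0.8298  1.425 ]
(array([0.0004, 0.0026, 0.0957]), array([ 0.001 , -0.0008, -0.0081]))
```

View pics/scene2.png

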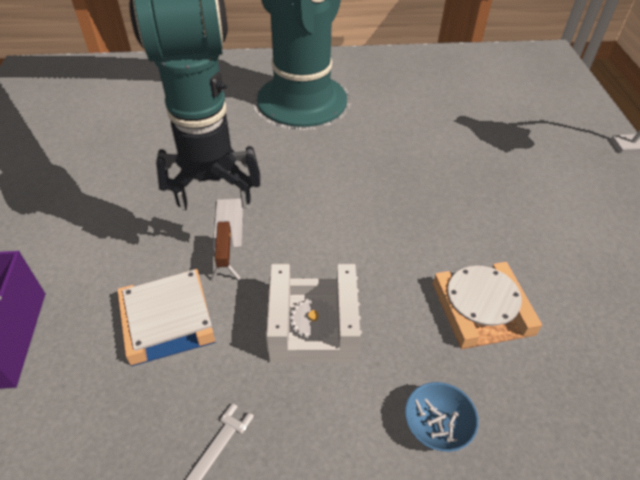

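Request:
carry_out --commands '[[[0,0.002,0.03],[0,0,-0.008]],[[0,0.002,0.06],[0,0,-0.008]],[[0,0.002,0.08],[0,0,-0.008]],[[0,0.002,0.096],[0,0,-0.008]],[[0,0.002,0.096],[0,0,-0.008]],[[0,0.002,0.096],[0,0,-0.008]]]' --jaw 0.06

```text
time: 3.45
position: [492.3, -164.1, 33.9]
orientation: [[-1.0, 0.015, 0.001], [0.015, 1.0, -0.0], [-0.001, -0.0, -1.0]]
wrist_force: [0.3, -0.6, 1.2]
gripper_width: 59.9
```

```bash
python3 - <<'E'
from go import *
f=snap('top','top3.png'); snap('scene','scene3.png')
st(); print(delta([491,-163,33],179.2))
for n in ('top','scene'):
    a=cv2.imread(f'pics/{n}3.png'); x,y=(350,220) if n=='top' else (140,150)
    cv2.imwrite(f'pics/{n}3z.png',cv2.resize(a[y:y+150,x:x+150],None,fx=4,fy=4))
E
```

```text
t 3.55 p [ 492.2878 -164.2409   34.0903] yaw 179.13500711320432 z [ 0.0015 -0.0006 -1.    ] w 59.9 F [ 0.203  -0.1332 -0.5796] T [-0.0788 -0.0201 -0.0305] j [ 0.7338  0.6433 -0.5976  2.0144  0.5863  0.6566  1.307 ]
(array([0.0013, 0.0012, 0.0011]), array([-0.0006,  0.0015, -0.0011]))
```

View pics/scene3z.png

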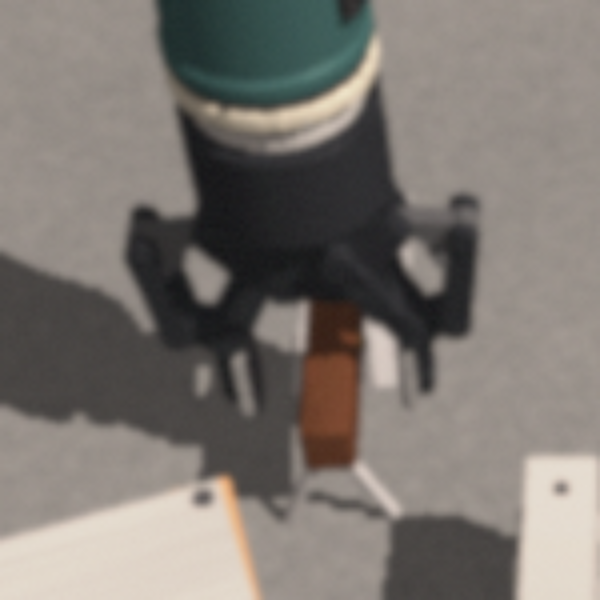

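View pics/top3z.png

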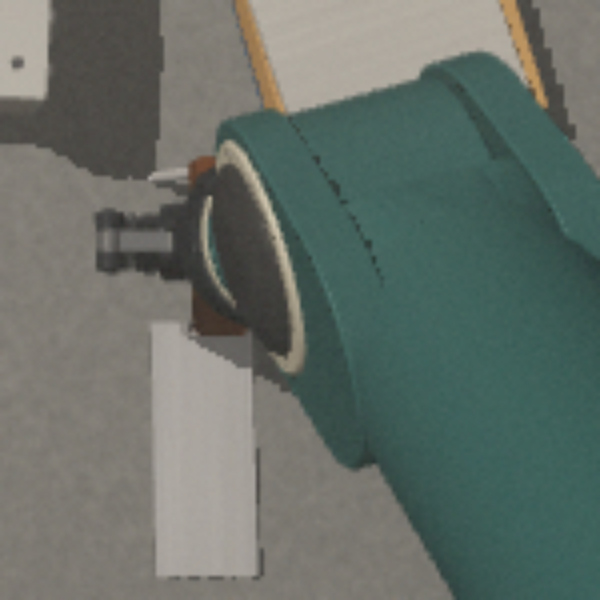

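The fingers straddle the handle (scene view: handle between the pads, roughly centred). Closing.

Request:
carry_out --commands '[[[0.001,0.001,0.001],[0,0,0]],[[0.001,0.001,0.001],[0,0,0]],[[0.001,0.001,0.001],[0,0,0]],[[0.001,0.001,0.001],[0,0,0]],[[0.001,0.001,0.001],[0,0,0]],[[0.001,0.001,0.001],[0,0,0]]]' --jaw 0.0

```text
time: 4.3
position: [490.7, -163.1, 32.5]
orientation: [[-1.0, 0.015, 0.0], [0.015, 1.0, -0.0], [-0.0, -0.0, -1.0]]
wrist_force: [-0.6, 0.2, 5.0]
gripper_width: 21.4
```

```bash
python3 - <<'E'
from go import *
st()
E
```

```text
t 4.3 p [ 490.7287 -163.1403   32.5292] yaw 179.14606897051925 z [ 0.0001 -0.0004 -1.    ] w 21.4 F [-0.5524  0.1582  5.0087] T [ 0.0319  0.3653 -0.0558] j [ 0.7315  0.6442 -0.5957  2.018   0.5882  0.6534  1.3037]
```

Request:
carry_out --commands '[[[0,0,-0.01],[0,0,0]],[[0,0,-0.03],[0,0,0]],[[0,0,-0.06],[0,0,0]],[[0,0,-0.09],[0,0,0]],[[0,0,-0.12],[0,0,0]],[[0,0,-0.12],[0,0,0]]]'

```text
time: 5.05
position: [492.3, -163.4, 155.2]
orientation: [[-1.0, 0.015, 0.005], [0.015, 1.0, -0.002], [-0.005, -0.002, -1.0]]
wrist_force: [0.2, 0.2, -2.1]
gripper_width: 21.1
```

```bash
python3 - <<'E'
from go import *
f=snap('top','top4.png'); snap('scene','scene4.png')
st()
c=[603.3,-251.5]; yaw=16.0
for d,z in ((200,130),(200,14),(64,14)):
    p=tcp(*org(*c,yaw,d),z,yaw); print(d,np.array(p),delta(p,yaw))
E
```

```text
t 5.15 p [ 490.2419 -163.242   152.421 ] yaw 179.13250433796583 z [ 0.     -0.0006 -1.    ] w 21.3 F [-0.5425 -0.4243 -2.0727] T [-0.0173 -0.0941  0.0236] j [ 0.8577  0.4663 -0.7443  1.9584  0.4101  0.8714  1.4521]
200 [ 374.5197 -317.1017  163.    ] (array([ 0.1134, -0.1556, -0.0105]), array([-0.0001,  0.0009,  2.8472]))
200 [ 374.5197 -317.1017   47.    ] (array([ 0.1134, -0.1555,  0.1055]), array([-0.0001,  0.0009,  2.8472]))
64 [ 505.2513 -279.615    47.    ] (array([-0.0168, -0.1161,  0.1055]), array([-0.0001,  0.0009,  2.8472]))
```

View pics/scene4.png

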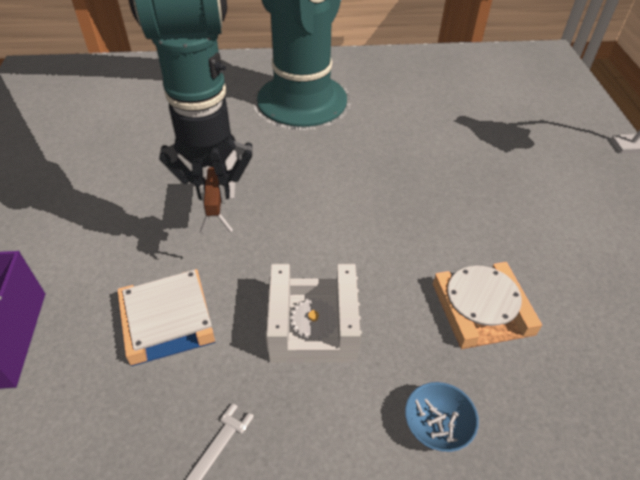

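Request:
carry_out --commands '[[[0.007,-0.01,0],[0,0,0.17]],[[0.014,-0.02,0],[0,0,0.34]],[[0.021,-0.03,0],[0,0,0.52]],[[0.028,-0.04,0],[0,0,0.7]],[[0.035,-0.05,0],[0,0,0.88]],[[0.042,-0.06,0],[0,0,1.06]],[[0.049,-0.07,0],[0,0,1.24]],[[0.056,-0.08,0],[0,0,1.42]]]'

```text
time: 6.15
position: [432.2, -242.0, 150.9]
orientation: [[-0.13, 0.992, -0.003], [0.992, 0.13, 0.001], [0.002, -0.002, -1.0]]
wrist_force: [0.1, 0.0, -2.2]
gripper_width: 21.3
```

```bash
python3 - <<'E'
from go import *
st()
c=[603.3,-251.5]; yaw=16.0
p=tcp(*org(*c,yaw,200),130,yaw); print(np.array(p),delta(p,yaw))
E
```

```text
t 6.15 p [ 432.2292 -241.9593  150.9258] yaw 97.46719216920498 z [-0.0025  0.0014 -1.    ] w 21.3 F [ 0.0841  0.0244 -2.2017] T [-0.0456 -0.0179 -0.0449] j [ 0.7936  0.3577 -0.4157  2.0214  0.1973  0.8034  0.3936]
[ 374.5197 -317.1017  163.    ] (array([-0.067, -0.067, -0.012]), array([-0.0031,  0.0002,  1.4219]))
```

Request:
carry_out --commands '[[[-0.009,-0.009,0],[0,0,0.18]],[[-0.018,-0.018,0],[0,0,0.36]],[[-0.027,-0.027,0],[0,0,0.54]],[[-0.036,-0.036,0],[0,0,0.72]],[[-0.045,-0.045,0],[0,0,0.9]],[[-0.054,-0.054,0],[0,0,1.08]],[[-0.062,-0.062,0],[0,0,1.26]],[[-0.067,-0.067,0],[-0.003,0,1.422]]]'

```text
time: 7.15
position: [374.8, -317.4, 150.9]
orientation: [[0.961, 0.275, -0.0], [0.275, -0.961, 0.0], [-0.0, -0.0, -1.0]]
wrist_force: [0.3, 0.7, -1.8]
gripper_width: 21.1
```

```bash
python3 - <<'E'
from go import *
o=st()
f=snap('top','top5.png'); g=snap('scene','scene5.png')
o=st()
# predicted lifter corners
yaw=np.arctan2(o['orientation'][1][0],o['orientation'][0][0]); c,s=np.cos(yaw),np.sin(yaw)
O=np.array(o['position'])-[ -38*c,-38*s,33]
P=lambda x,y,z: O+[x*c-y*s,x*s+y*c,z]
for ff,n in((f,'top'),(g,'scene')):
    a=cv2.imread(f'pics/{n}5.png')
    a=cv2.resize(a,None,fx=4,fy=4,interpolation=cv2.INTER_CUBIC)
    q=np.array([(w2p(ff,P(*p))+.5)*4-.5 for p in((0,25,3),(120,25,3),(120,-25,3),(0,-25,3))])
    m=q.mean(0).astype(int); x0=max(0,m[0]-350); y0=max(0,m[1]-280)
    for u in q: cv2.circle(a,tuple(int(v) for v in u),3,(0,0,255),-1)
    cv2.imwrite(f'pics/{n}5z.png',a[y0:y0+560,x0:x0+700]); print(n,x0,y0,q-[x0,y0])
E
```

```text
t 7.15 p [ 374.8134 -317.4175  150.879 ] yaw 15.978219412220596 z [-0.0004  0.0001 -1.    ] w 21.1 F [ 0.3424  0.7305 -1.7676] T [-0.0163  0.1044  0.0212] j [ 0.7144  0.3158 -0.0938  2.0499  0.0417  0.778  -0.6964]
t 7.25 p [ 374.7131 -317.5868  151.021 ] yaw 16.231700176054545 z [-0.0005 -0.0003 -1.    ] w 21.4 F [ 0.0263 -0.5891 -2.5503] T [-0.0285  0.0445  0.0124] j [ 0.7145  0.3156 -0.0937  2.0499  0.0422  0.7782 -0.6922]
top 1590 889 [[341.988  429.9666]
 [250.8392 164.7832]
 [358.5007 130.6487]
 [450.9494 394.7547]]
scene 205 555 [[388.9803 166.9282]
 [440.1938 363.3522]
 [307.4388 396.8396]
 [266.4149 194.894 ]]
```

View pics/top5z.png

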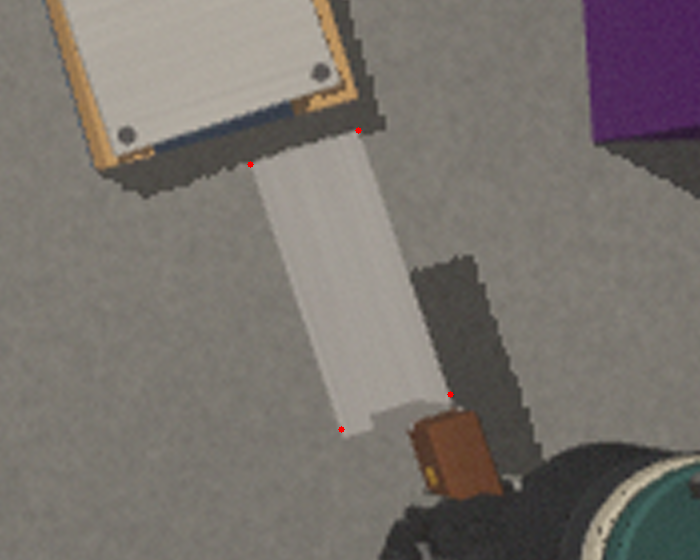

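View pics/scene5z.png

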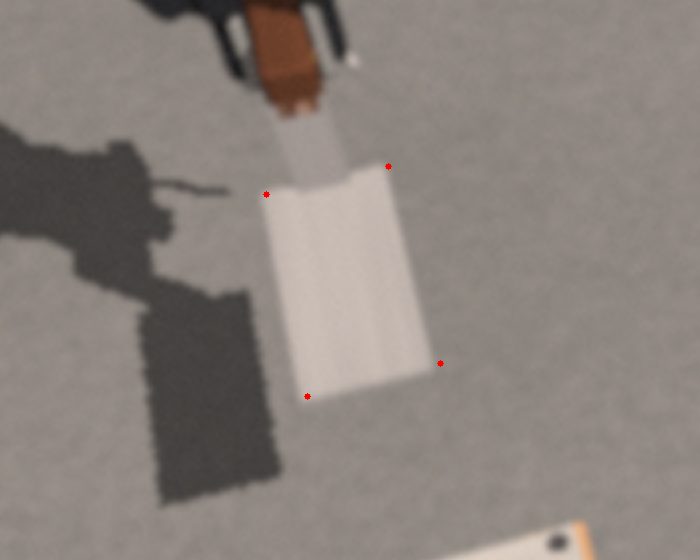

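Request:
carry_out --commands '[[[0,0,0.03],[0,0,0]],[[0,0,0.06],[0,0,0]],[[0,0,0.085],[0,0,0]],[[0,0,0.1],[0,0,0]],[[0,0,0.104],[0,0,0]],[[0,0,0.104],[0,0,0]]]'

```text
time: 8.0
position: [376.7, -317.9, 48.5]
orientation: [[0.96, 0.282, 0.003], [0.282, -0.96, -0.002], [0.002, 0.002, -1.0]]
wrist_force: [0.1, 0.5, -2.3]
gripper_width: 21.4
```

```bash
python3 - <<'E'
from go import *
f=snap('top','top6.png'); g=snap('scene','scene6.png')
st()
c=[603.3,-251.5]; yaw=16.0
p=tcp(*org(*c,yaw,64),14,yaw); print(np.array(p),delta(p,yaw))
a=cv2.imread('pics/scene6.png'); cv2.imwrite('pics/s6z.png',cv2.resize(a[170:380,90:290],None,fx=2.8,fy=2.8,interpolation=2))
E
```

```text
t 8.1 p [ 376.8903 -318.1904   49.0393] yaw 16.33502774673104 z [ 0.0035 -0.0025 -1.    ] w 21.4 F [ 0.0818  0.3046 -2.4744] T [-0.0061  0.0304 -0.0098] j [ 0.699   0.4924 -0.0792  2.1001  0.0718  0.5473 -0.7177]
[ 505.2513 -279.615    47.    ] (array([ 0.134 , -0.0009,  0.0024]), array([ 0.0033, -0.0026,  0.0058]))
```

View pics/s6z.png

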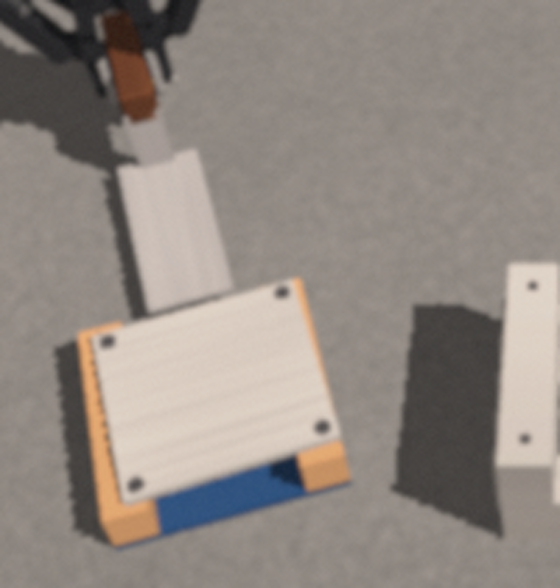

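Request:
carry_out --commands '[[[0.02,0,0.002],[0,0,0.003]],[[0.04,-0.001,0.002],[0,0,0.006]],[[0.06,-0.001,0.002],[0,0,0.006]],[[0.08,-0.001,0.002],[0,0,0.006]],[[0.1,-0.001,0.002],[0,0,0.006]],[[0.12,-0.001,0.002],[0,0,0.006]],[[0.134,-0.001,0.002],[0.003,-0.002,0.006]],[[0.134,-0.001,0.002],[0.003,-0.002,0.006]]]'

```text
time: 9.1
position: [505.8, -278.6, 46.4]
orientation: [[0.961, 0.277, -0.0], [0.277, -0.961, 0.001], [0.0, -0.001, -1.0]]
wrist_force: [0.3, -0.8, -3.0]
gripper_width: 21.1
```

```bash
python3 - <<'E'
from go import *
f=snap('top','top7.png'); g=snap('scene','scene7.png')
st()
c=[603.3,-251.5]; yaw=16.0
p=tcp(*org(*c,yaw,64),14,yaw); print(np.array(p),delta(p,yaw))
a=cv2.imread('pics/scene7.png'); cv2.imwrite('pics/s7z.png',cv2.resize(a[170:380,90:290],None,fx=2.8,fy=2.8,interpolation=2))
a=cv2.imread('pics/top7.png'); cv2.imwrite('pics/t7z.png',cv2.resize(a[160:340,380:560],None,fx=3.2,fy=3.2,interpolation=2))
E
```

```text
t 9.2 p [ 503.9563 -279.4891   46.2517] yaw 15.938678917767184 z [-0.0016  0.0008 -1.    ] w 21.0 F [ 0.7516  0.5267 -3.1752] T [-0.0295  0.1151  0.0491] j [ 0.503   0.598  -0.0705  1.8977  0.0656  0.6499 -0.9002]
[ 505.2513 -279.615    47.    ] (array([ 0.0012,  0.0005, -0.0008]), array([-0.0012,  0.0013, -0.0011]))
```

View pics/s7z.png

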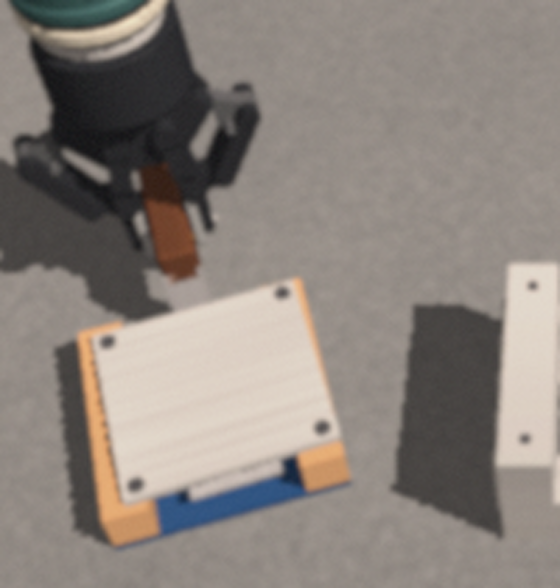

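View pics/t7z.png

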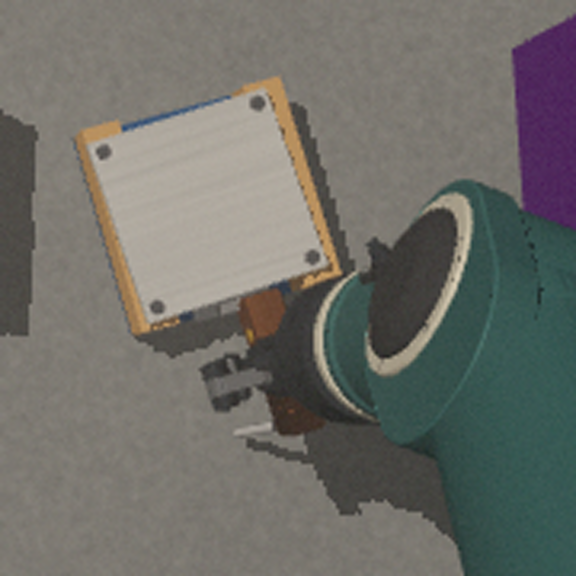

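Request:
carry_out --commands '[[[0,0,-0.005],[0,0,0]],[[0,0,-0.009],[0,0,0]],[[0,0,-0.011],[0,0,0]],[[0,0,-0.013],[0,0,0]],[[0,0,-0.015],[0,0,0]],[[0,0,-0.017],[0,0,0]],[[0,0,-0.02],[0,0,0]],[[0,0,-0.02],[0,0,0]]]'

```text
time: 10.2
position: [504.8, -279.3, 66.7]
orientation: [[0.961, 0.275, -0.0], [0.275, -0.961, 0.001], [0.0, -0.001, -1.0]]
wrist_force: [0.1, 0.4, -4.1]
gripper_width: 21.4
```

```bash
python3 - <<'E'
from go import *
f=snap('top','top8.png'); g=snap('scene','scene8.png')
st()
a=cv2.imread('pics/scene8.png'); cv2.imwrite('pics/s8z.png',cv2.resize(a[170:380,90:290],None,fx=2.8,fy=2.8,interpolation=2))
E
```

```text
t 10.3 p [ 504.6808 -279.2282   66.5067] yaw 15.970268619301558 z [-0.0005  0.0008 -1.    ] w 20.8 F [-0.0699 -0.8428 -4.3218] T [-0.0378  0.2135 -0.0116] j [ 0.5051  0.5661 -0.074   1.8915  0.0618  0.687  -0.8973]
```

View pics/s8z.png

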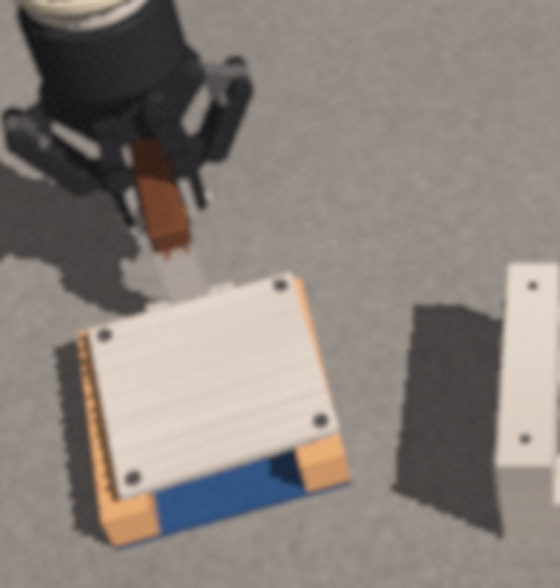

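The cover is lifted: it has shifted up off the battens and the load rose by about 2 N. Raising it clear.

Request:
carry_out --commands '[[[0,0,-0.006],[0,0,0]],[[0,0,-0.018],[0,0,0]],[[0,0,-0.032],[0,0,0]],[[0,0,-0.046],[0,0,0]],[[0,0,-0.06],[0,0,0]],[[0,0,-0.072],[0,0,0]],[[0,0,-0.078],[0,0,0]],[[0,0,-0.08],[0,0,0]]]'

```text
time: 11.3
position: [504.8, -279.3, 146.8]
orientation: [[0.961, 0.275, -0.0], [0.275, -0.961, 0.001], [-0.0, -0.001, -1.0]]
wrist_force: [-0.7, 0.2, -4.6]
gripper_width: 21.2
```

```bash
python3 - <<'E'
from go import *
st()
f=snap('top','top9.png'); g=snap('scene','scene9.png')
st()
a=cv2.imread('pics/scene9.png'); cv2.imwrite('pics/s9z.png',cv2.resize(a[190:330,80:230],None,fx=5,fy=5,interpolation=2)[:600])
a=cv2.imread('pics/top9.png'); cv2.imwrite('pics/t9z.png',cv2.resize(a[160:280,390:520],None,fx=5,fy=5,interpolation=2)[:600])
E
```

```text
t 11.3 p [ 504.7872 -279.3426  146.8413] yaw 15.967666553352997 z [-0.0002  0.0006 -1.    ] w 21.2 F [-0.6851  0.1863 -4.5991] T [-0.0345  0.1913  0.0517] j [ 0.5125  0.4497 -0.0825  1.8519  0.0474  0.8423 -0.8854]
t 11.4 p [ 504.6017 -279.2244  146.3602] yaw 15.9724263526068 z [-0.0008  0.0009 -1.    ] w 21.0 F [-0.087  -0.4215 -3.5219] T [-0.0407  0.1737  0.0192] j [ 0.5125  0.4503 -0.0825  1.8523  0.0474  0.8421 -0.8854]
```

View pics/s9z.png

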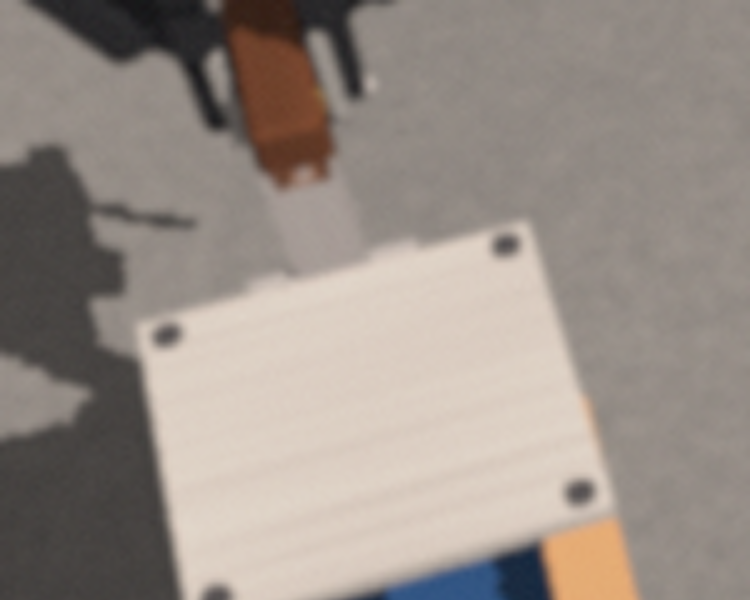

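View pics/t9z.png

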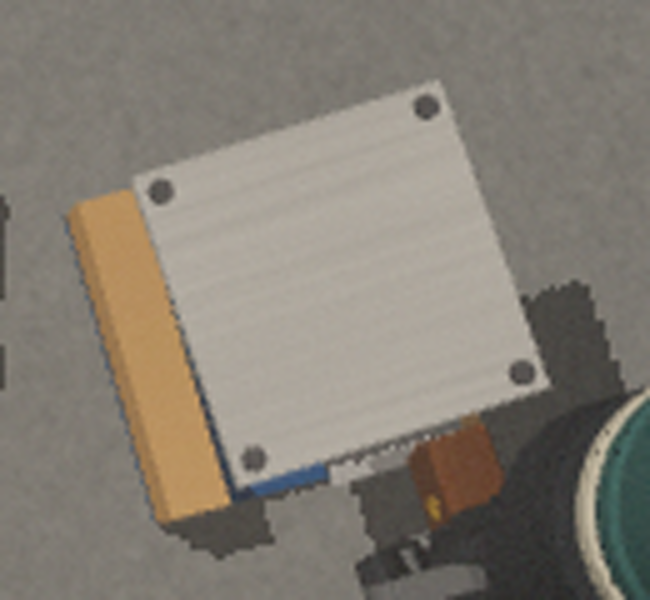

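```bash
python3 - <<'E'
from m import *
from go import org
f=env.grab_frame('top'); g=env.grab_frame('scene')
z=121.6
s1=lambda h:[(h,h),(h,-h),(-h,-h),(-h,h)]
s2=lambda h:[(-h,-h),(-h,h),(h,h),(h,-h)]
print(fit(f,zp([(134,178),(440,82),(551,387),(238,490)],390,160,5),s1(58),z))
print(fit(f,zp([(160,191),(427,107),(522,373),(254,459)],390,160,5),s1(50),z))
print(fit(g,zp([(137,325),(527,220),(615,517)],80,190,5),s2(58)[:3],z))
print(fit(g,zp([(167,334),(505,245),(580,491),(216,596)],80,190,5),s2(50),z))
o=env.get_obs(); p=np.array(o['position']);a=np.radians(15.97); print(p[0]+102*np.cos(a),p[1]+102*np.sin(a))
E
```

```text
(array([ 602.2198, -249.7813]), np.float64(16.492681888789495), array([[-0.0018, -0.5562],
       [-0.3694,  0.099 ],
       [ 0.7159, -0.0966],
       [-0.3447,  0.5538]]))
(array([ 602.7409, -249.8002]), np.float64(16.537298245886678), array([[ 0.0633,  0.3514],
       [ 0.0439, -0.1987],
       [-0.0873, -0.0625],
       [-0.0199, -0.0903]]))
(array([ 605.539 , -250.7085]), np.float64(16.16448343992515), array([[ 0.0365,  0.1623],
       [-1.8282, -0.598 ],
       [ 1.7917,  0.4358]]))
(array([ 603.6285, -250.9365]), np.float64(16.66891058205754), array([[ 0.1019,  0.1003],
       [ 0.3709, -0.1638],
       [-0.1121, -0.0157],
       [-0.3607,  0.0792]]))
602.5020431438046 -251.08973927920343
```

```bash
cat >> go.py <<'E'
H=np.array([632.2,-21.7]); HY=-4.29
def housing_tcp(f=102.9,l=0.5,r=0.58,back=0):
    y=HY-r; a=np.radians(y); R=np.array([[np.cos(a),-np.sin(a)],[np.sin(a),np.cos(a)]])
    return H-R@np.array([f+back,l]), y
E
python3 - <<'E'
from go import *
st(); p,y=housing_tcp(); print(p,y,delta([*p,146.5],y))
E
```

```text
t 11.5 p [ 504.4386 -279.1534  146.0042] yaw 15.970264842837445 z [-0.0014  0.0012 -1.    ] w 21.2 F [-0.2548 -1.8071 -4.9117] T [-0.0404  0.2212  0.0192] j [ 0.5125  0.4508 -0.0824  1.8525  0.0474  0.842  -0.8855]
[529.629  -13.4625] -4.87 (array([ 0.0973, -0.2485, -0.0002]), array([-0.0013,  0.0012,  0.3637]))
```

Request:
carry_out --commands '[[[0.0015,-0.004,0],[0,0,0.005]],[[0.005,-0.0125,0],[0,0,0.018]],[[0.01,-0.025,0],[0,0,0.036]],[[0.016,-0.041,0],[0,0,0.06]],[[0.023,-0.058,0],[0,0,0.085]],[[0.03,-0.077,0],[0,0,0.113]],[[0.038,-0.097,0],[0,0,0.142]],[[0.046,-0.117,0],[0,0,0.171]]]'

```text
time: 12.5
position: [516.8, -152.5, 146.5]
orientation: [[0.994, 0.107, -0.001], [0.107, -0.994, 0.001], [-0.001, -0.001, -1.0]]
wrist_force: [0.8, 0.7, -3.2]
gripper_width: 21.4
```

```bash
python3 - <<'E'
from go import *
st(); p,y=housing_tcp(); print(p,y,delta([*p,146.5],y))
E
```

```text
t 12.5 p [ 516.7557 -152.4925  146.5462] yaw 6.132383993943783 z [-0.0006  0.0013 -1.    ] w 21.4 F [ 0.8474  0.7454 -3.204 ] T [-0.0105  0.1815  0.0325] j [ 0.2916  0.3934 -0.081   1.9434  0.0414  0.8073 -1.2757]
[529.629  -13.4625] -4.87 (array([ 0.0277, -0.1369,  0.0002]), array([-0.0013,  0.0006,  0.192 ]))
```

Request:
carry_out --commands '[[[0.004,-0.021,0],[0,0,0.029]],[[0.008,-0.042,0],[0,0,0.058]],[[0.013,-0.063,0],[0,0,0.087]],[[0.017,-0.083,0],[0,0,0.115]],[[0.021,-0.102,0],[0,0,0.142]],[[0.0245,-0.119,0],[0,0,0.165]],[[0.0265,-0.131,0],[0,0,0.183]],[[0.0277,-0.137,0],[0,0,0.192]]]'

```text
time: 13.5
position: [529.4, -13.3, 146.7]
orientation: [[0.997, -0.083, -0.001], [-0.083, -0.997, 0.001], [-0.001, -0.001, -1.0]]
wrist_force: [1.0, -0.2, -4.3]
gripper_width: 20.9
```

```bash
python3 - <<'E'
from go import *
f=snap('top','top10.png'); g=snap('scene','scene10.png')
st(); p,y=housing_tcp(); print(p,y,delta([*p,146.5],y))
a=cv2.imread('pics/scene10.png'); cv2.imwrite('pics/s10z.png',cv2.resize(a[210:330,250:380],None,fx=5,fy=5,interpolation=2)[:600])
a=cv2.imread('pics/top10.png'); cv2.imwrite('pics/t10z.png',cv2.resize(a[140:260,270:400],None,fx=5,fy=5,interpolation=2)[:600])
E
```

```text
t 13.6 p [529.5164 -13.8743 146.6879] yaw -4.747857876566686 z [-0.0005  0.0012 -1.    ] w 21.3 F [-0.0028 -0.7351 -4.7119] T [ 0.022   0.206  -0.0425] j [ 0.0324  0.3796 -0.0834  1.9648  0.0414  0.7993 -1.7277]
[529.629  -13.4625] -4.87 (array([ 0.0001, -0.0004,  0.0002]), array([-0.0011,  0.0006,  0.0021]))
```

View pics/s10z.png

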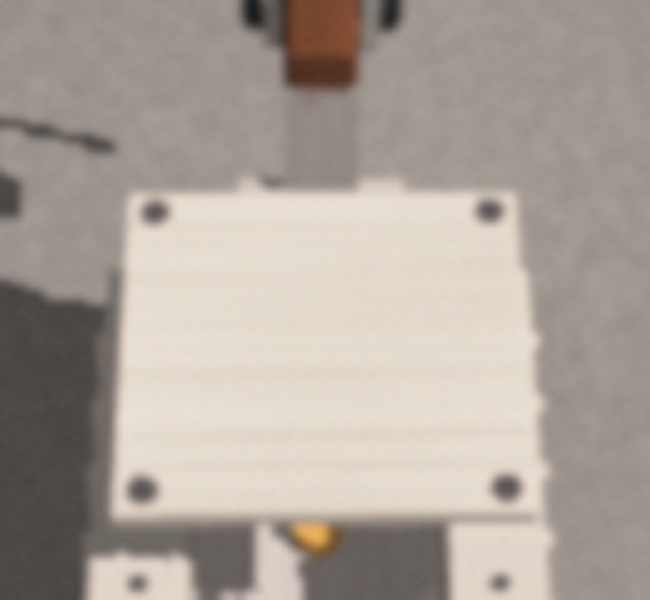

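View pics/t10z.png

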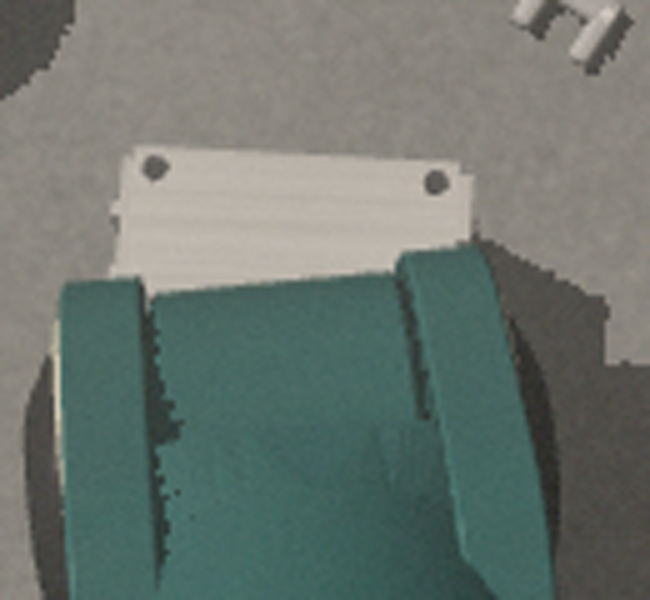

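```bash
python3 - <<'E'
from m import *
f=env.grab_frame('top'); g=env.grab_frame('scene')
s2=lambda h:[(-h,-h),(-h,h),(h,h),(h,-h)]
print(fit(g,zp([(155,211),(489,210),(507,487),(142,489)],250,210,5),s2(50),121.7))
print(fit(f,zp([(155,167),(436,182)],270,140,5),[(50,50),(50,-50)],121.7))
E
```

```text
(array([632.62, -21.14]), np.float64(-3.969486524332804), array([[-0.06,  0.15],
       [-0.13, -0.09],
       [ 0.08,  0.  ],
       [ 0.12, -0.06]]))
(array([631.97, -20.01]), np.float64(-4.244891684325395), array([[ 0.  ,  0.02],
       [-0.  , -0.02]]))
```

Request:
carry_out --commands '[[[0,0.001,0.004],[0,0,0.003]],[[0,0.001,0.012],[0,0,0.003]],[[0,0.001,0.02],[0,0,0.003]],[[0,0.001,0.027],[0,0,0.003]],[[0,0.001,0.032],[0,0,0.003]],[[0,0.001,0.035],[0,0,0.003]],[[0,0.001,0.036],[0,0,0.003]],[[0,0.001,0.036],[0,0,0.003]]]'

```text
time: 14.7
position: [529.6, -15.9, 110.8]
orientation: [[0.996, -0.087, -0.0], [-0.087, -0.996, 0.001], [-0.0, -0.001, -1.0]]
wrist_force: [0.7, 0.3, -3.3]
gripper_width: 21.2
```

```bash
python3 - <<'E'
from go import *
g=snap('scene','scene11.png')
st(); p,y=housing_tcp(); print(p,y,delta([*p,110.5],y))
a=cv2.imread('pics/scene11.png'); cv2.imwrite('pics/s11z.png',cv2.resize(a[230:370,250:380],None,fx=5,fy=5,interpolation=2)[:600])
E
```

```text
t 14.75 p [529.6666 -15.9145 110.9002] yaw -5.001465433263435 z [-0.      0.0008 -1.    ] w 21.4 F [ 0.1186 -0.1434 -3.5569] T [-0.0163  0.2256 -0.0275] j [ 0.0313  0.4336 -0.0785  1.9865  0.0486  0.7232 -1.7344]
[529.629  -13.4625] -4.87 (array([-0.0003, -0.0024,  0.0004]), array([-0.0008,  0.0001, -0.0023]))
```

View pics/s11z.png

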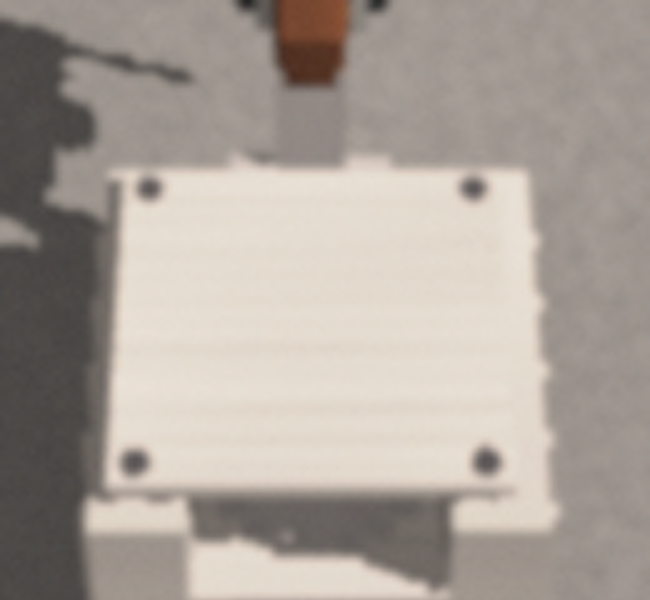

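```bash
python3 - <<'E'
from m import *
g=env.grab_frame('scene')
s2=lambda h:[(-h,-h),(-h,h),(h,h),(h,-h)]
print(fit(g,zp([(149,188),(474,187),(487,461),(134,461)],250,230,5),s2(50),85.9))
print(env.get_obs()['position'])
E
```

```text
(array([632.78, -24.59]), np.float64(-4.293642348905111), array([[ 0.35, -0.04],
       [-0.17,  0.24],
       [-0.02,  0.02],
       [-0.16, -0.22]]))
[529.68 -15.9  110.93]
```

Request:
carry_out --commands '[[[0,-0.001,0],[0,0,0]],[[0,-0.002,0.001],[0,0,0]],[[0,-0.002,0.002],[0,0,0]],[[0,-0.002,0.002],[0,0,0]]]'

```text
time: 15.3
position: [529.6, -14.0, 108.6]
orientation: [[0.996, -0.087, -0.001], [-0.087, -0.996, 0.001], [-0.001, -0.001, -1.0]]
wrist_force: [-0.3, 0.2, -3.6]
gripper_width: 21.7
```

```bash
python3 - <<'E'
from go import *
g=snap('scene','scene12.png')
st()
a=cv2.imread('pics/scene12.png'); cv2.imwrite('pics/s12z.png',cv2.resize(a[230:370,250:380],None,fx=5,fy=5,interpolation=2)[:600])
E
```

```text
t 15.35 p [529.6176 -13.9482 108.6297] yaw -4.997876515766532 z [-0.0006  0.0008 -1.    ] w 21.3 F [ 0.7094  0.1032 -4.7203] T [ 0.0392  0.1791 -0.018 ] j [ 0.0277  0.4374 -0.0786  1.9875  0.0493  0.7191 -1.7387]
```

View pics/s12z.png

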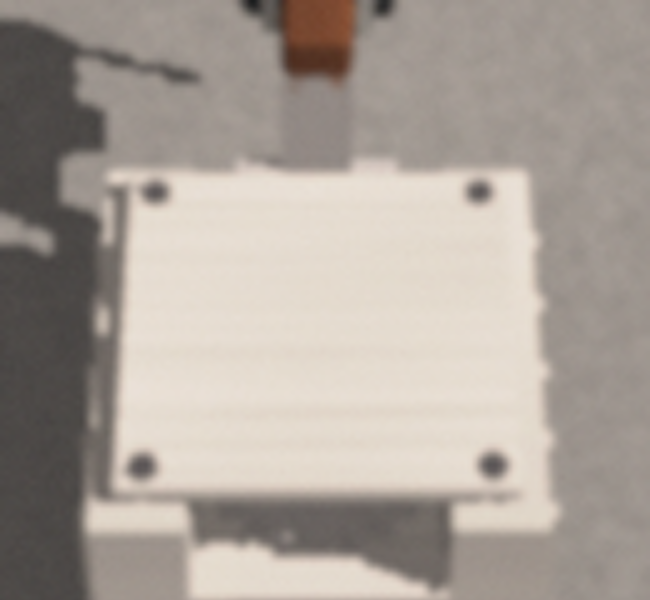

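```bash
python3 - <<'E'
from m import *
g=env.grab_frame('scene')
s2=lambda h:[(-h,-h),(-h,h),(h,h),(h,-h)]
print(fit(g,zp([(155,191),(479,191),(493,464),(142,465)],250,230,5),s2(50),83.6))
print(env.get_obs()['position'])
E
```

```text
(array([632.52, -22.71]), np.float64(-4.215321937785219), array([[ 0.  , -0.07],
       [ 0.01,  0.11],
       [-0.05, -0.04],
       [ 0.03,  0.01]]))
[529.66 -13.97 108.68]
```

Centred within 0.5 mm on the scene camera. Lowering onto the rim.

Request:
carry_out --commands '[[[0,0,0.001],[0,0,0]],[[0,0,0.002],[0,0,0]],[[0,0,0.003],[0,0,0]],[[0,0,0.004],[0,0,0]],[[0,0,0.006],[0,0,0]],[[0,0,0.009],[0,0,0]],[[0,0,0.012],[0,0,0]],[[0,0,0.013],[0,0,0]]]'

```text
time: 16.4
position: [529.5, -13.9, 95.4]
orientation: [[0.996, -0.087, -0.001], [-0.087, -0.996, 0.001], [-0.001, -0.001, -1.0]]
wrist_force: [-0.4, -0.1, -1.7]
gripper_width: 21.3
```

```bash
python3 - <<'E'
from go import *
g=snap('scene','scene13.png')
st()
a=cv2.imread('pics/scene13.png'); cv2.imwrite('pics/s13z.png',cv2.resize(a[230:370,250:380],None,fx=5,fy=5,interpolation=2)[:600])
E
```

```text
t 16.45 p [529.5132 -13.9521  95.3931] yaw -5.0015863352385175 z [-0.0009  0.0008 -1.    ] w 21.1 F [-0.3389 -0.5133 -2.0117] T [ 0.0027 -0.0226 -0.0472] j [ 0.0261  0.4585 -0.0769  1.9941  0.0521  0.6917 -1.7411]
```

View pics/s13z.png

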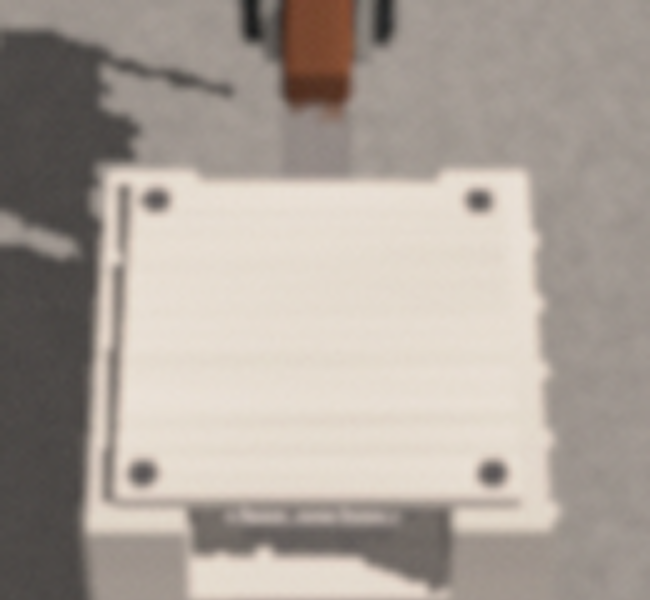

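```bash
python3 - <<'E'
from m import *
g=env.grab_frame('scene')
s2=lambda h:[(-h,-h),(-h,h),(h,h),(h,-h)]
print(fit(g,zp([(156,200),(479,200),(493,472),(142,473)],250,230,5),s2(50),80))
E
```

```text
(array([633.04, -22.66]), np.float64(-4.261788231343044), array([[ 0.21, -0.03],
       [ 0.14,  0.12],
       [-0.24,  0.09],
       [-0.11, -0.18]]))
```

Request:
carry_out --commands '[[[-0.008,0,0],[0,0,0]],[[-0.025,0,0],[0,0,0]],[[-0.045,0,0],[0,0,0]],[[-0.065,0,0],[0,0,0]],[[-0.085,0,0],[0,0,0]],[[-0.105,0,0],[0,0,0]],[[-0.12,0,0],[0,0,0]],[[-0.125,0,0],[0,0,0]]]'

```text
time: 17.5
position: [404.3, -3.0, 95.9]
orientation: [[0.996, -0.087, -0.0], [-0.087, -0.996, 0.001], [-0.001, -0.001, -1.0]]
wrist_force: [-0.2, -0.1, -2.0]
gripper_width: 21.2
```

```bash
python3 - <<'E'
from go import *
f=snap('top','top14.png'); g=snap('scene','scene14.png')
st()
a=cv2.imread('pics/scene14.png'); cv2.imwrite('pics/s14z.png',cv2.resize(a[230:370,250:380],None,fx=5,fy=5,interpolation=2)[:600])
a=cv2.imread('pics/top14.png'); cv2.imwrite('pics/t14z.png',cv2.resize(a[150:270,270:400],None,fx=5,fy=5,interpolation=2)[:600])
E
```

```text
t 17.6 p [405.1447  -3.0289  95.9644] yaw -5.001708226414147 z [ 0.0001  0.0008 -1.    ] w 21.3 F [-0.0232  0.1139 -1.4088] T [-0.0205  0.0074  0.013 ] j [ 0.012   0.2899 -0.0974  2.2753  0.0494  0.5782 -1.7809]
```

View pics/scene14.png

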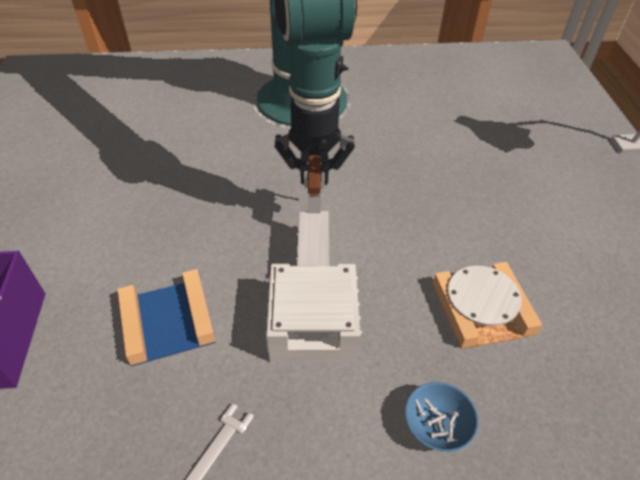

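View pics/s14z.png

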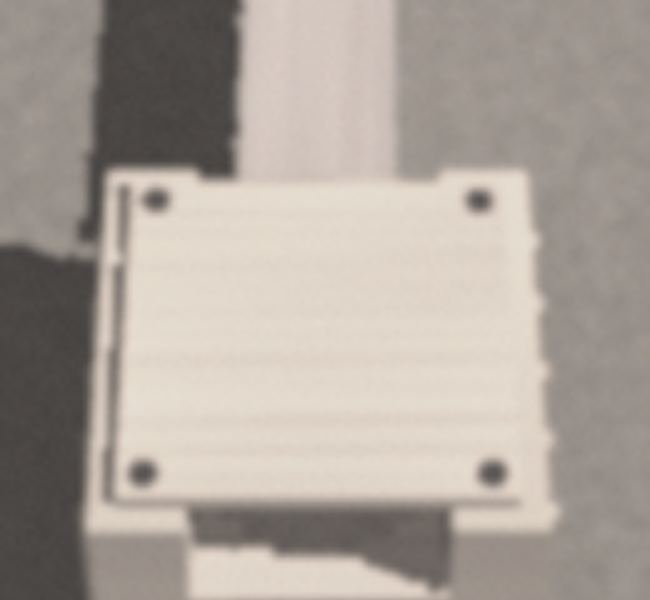

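View pics/t14z.png

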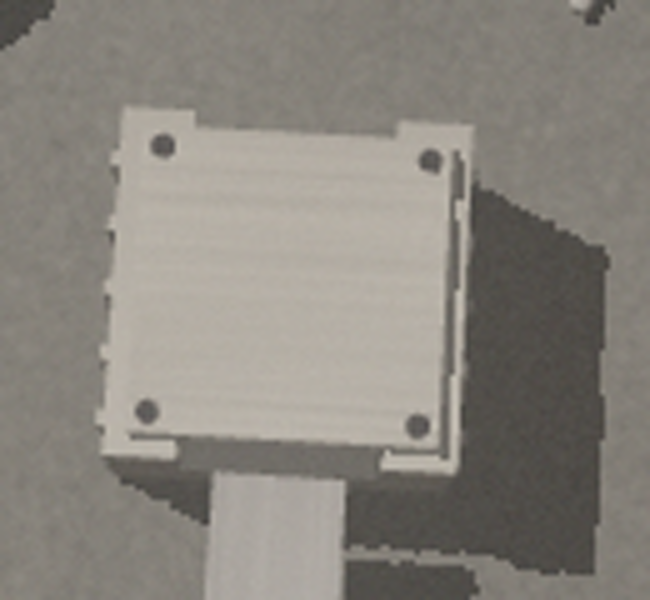

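```bash
python3 - <<'E'
from m import *
from go import delta
f=env.grab_frame('top')
h=50
print(fit(f,zp([(163,146),(430,161),(417,426),(147,411)],270,150,5),[(h,h),(h,-h),(-h,-h),(-h,h)],80))
print(delta([420,170,120],25)); 
E
```

```text
(array([631.8768, -21.0198]), np.float64(-4.377564486174483), array([[-0.0006, -0.0353],
       [-0.0475,  0.0681],
       [ 0.028 ,  0.0578],
       [ 0.0201, -0.0906]]))
(array([-0.0009, -0.1736, -0.0238]), array([-0.0007, -0.0008, -0.5236]))
```

Request:
carry_out --commands '[[[0,0,-0.025],[0,0,0]],[[0,0,-0.05],[0,0,0]],[[0,0,-0.05],[0,0,-0.12]],[[0,-0.01,-0.05],[0,0,-0.3]],[[0,-0.02,-0.05],[0,0,-0.48]],[[0,-0.035,-0.05],[0,0,-0.66]],[[0,-0.05,-0.05],[0,0,-0.84]],[[0.005,-0.065,-0.05],[0,0,-1.02]]]'

```text
time: 18.65
position: [416.5, 61.8, 145.9]
orientation: [[0.591, 0.807, 0.0], [0.807, -0.591, 0.001], [0.001, -0.001, -1.0]]
wrist_force: [0.3, -0.5, -2.1]
gripper_width: 20.8
```

```bash
python3 - <<'E'
from go import *
st(); print(delta([435,100,80],90)); print(delta([435,100,34],90))
E
```

```text
t 18.65 p [416.4632  61.76   145.8882] yaw 53.76985311557766 z [ 0.     0.001 -1.   ] w 20.8 F [ 0.3039 -0.4931 -2.0704] T [-0.0204  0.0066  0.0154] j [ 0.0457  0.2317 -0.3014  2.1967  0.1015  0.7256 -0.9564]
(array([ 0.0417, -0.0076,  0.0659]), array([-0.0003, -0.001 , -0.6323]))
(array([ 0.0417, -0.0076,  0.1119]), array([-0.0003, -0.001 , -0.6323]))
```

Request:
carry_out --commands '[[[0.01,-0.002,0.0],[0,0,-0.16]],[[0.02,-0.004,0.01],[0,0,-0.32]],[[0.03,-0.006,0.02],[0,0,-0.48]],[[0.04,-0.007,0.04],[0,0,-0.62]],[[0.042,-0.008,0.06],[0,0,-0.632]],[[0.042,-0.008,0.08],[0,0,-0.632]],[[0.042,-0.008,0.095],[0,-0.001,-0.632]],[[0.042,-0.008,0.1],[0,-0.001,-0.632]]]'

```text
time: 19.65
position: [434.3, 99.8, 45.0]
orientation: [[0.006, 1.0, -0.002], [1.0, -0.006, -0.0], [-0.0, -0.002, -1.0]]
wrist_force: [0.1, 0.3, -2.2]
gripper_width: 21.3
```

```bash
python3 - <<'E'
from go import *
f=snap('top','top15.png'); g=snap('scene','scene15.png')
st()
E
```

```text
t 19.75 p [434.4322  99.8652  45.5788] yaw 89.65023961275875 z [-0.0012 -0.0002 -1.    ] w 21.2 F [-0.0471  0.5629 -1.5136] T [-0.0447  0.0706  0.0427] j [-0.0103  0.4739 -0.3412  2.1917  0.3108  0.5219 -0.5942]
```

View pics/scene15.png

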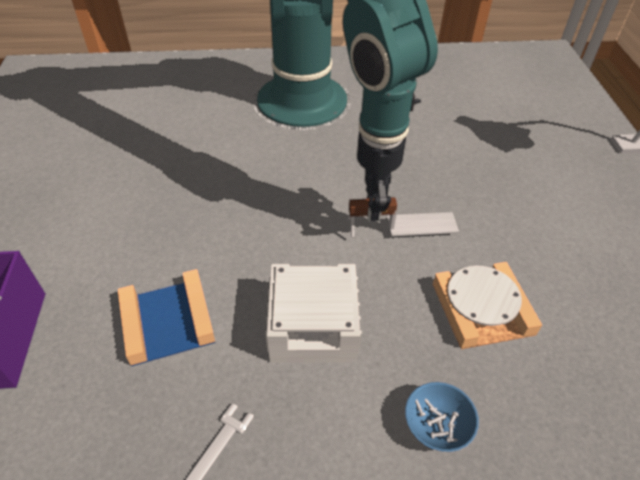

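Request:
carry_out --commands '[[[0,0,0.004],[0,0,0]],[[0,0,0.007],[0,0,0]],[[0,0,0.009],[0,0,0]],[[0,0,0.011],[0,0,0]],[[0,0,0.012],[0,0,0]],[[0,0,0.012],[0,0,0]]]'

```text
time: 20.5
position: [434.3, 99.8, 33.8]
orientation: [[0.006, 1.0, -0.001], [1.0, -0.006, -0.0], [-0.0, -0.001, -1.0]]
wrist_force: [0.1, -0.4, -2.2]
gripper_width: 21.5
```

```bash
python3 - <<'E'
from go import *
st()
E
```

```text
t 20.5 p [434.3045  99.8268  33.7869] yaw 89.6548939066679 z [-0.0009 -0.0002 -1.    ] w 21.5 F [ 0.1264 -0.4178 -2.1737] T [-0.0174 -0.0091  0.0597] j [-0.0237  0.4969 -0.3261  2.1958  0.3273  0.4946 -0.6092]
```

Not touching yet; about 1 mm to go.

Request:
carry_out --commands '[[[0,0,0.0005],[0,0,0]],[[0,0,0.001],[0,0,0]],[[0,0,0.0015],[0,0,0]],[[0,0,0.0015],[0,0,0]]]'

```text
time: 21.0
position: [434.4, 99.7, 32.6]
orientation: [[0.006, 1.0, -0.001], [1.0, -0.006, -0.0], [-0.0, -0.001, -1.0]]
wrist_force: [-2.1, -1.6, 2.7]
gripper_width: 21.5
```

Request:
carry_out --commands '[[[0,0,0],[0,0,0]],[[0,0,0],[0,0,0]],[[0,0,0],[0,0,0]],[[0,0,0],[0,0,0]],[[0,0,0],[0,0,0]]]' --jaw 0.06

```text
time: 21.62
position: [434.3, 99.8, 32.3]
orientation: [[0.006, 1.0, -0.001], [1.0, -0.006, -0.0], [-0.0, -0.001, -1.0]]
wrist_force: [0.0, 1.1, 0.2]
gripper_width: 60.0
```

Request:
carry_out --commands '[[[0,0,-0.01],[0,0,0]],[[0,0,-0.04],[0,0,0]],[[0,0,-0.08],[0,0,0]],[[0,0,-0.12],[0,0,0]],[[0,0,-0.16],[0,0,0]],[[0,0,-0.18],[0,0,0]],[[0,0,-0.18],[0,0,0]]]'

```text
time: 22.5
position: [435.4, 100.0, 214.3]
orientation: [[0.006, 1.0, 0.003], [1.0, -0.006, 0.0], [0.0, 0.003, -1.0]]
wrist_force: [0.3, 0.0, -1.0]
gripper_width: 60.2
```

```bash
python3 - <<'E'
from go import *
f=snap('top','top16.png'); g=snap('scene','scene16.png')
st()
E
```

```text
t 22.6 p [434.0259  99.6458 212.097 ] yaw 89.64997081677575 z [-0.0011 -0.0005 -1.    ] w 59.7 F [ 0.4566  0.4015 -0.4441] T [-0.0227 -0.0004  0.0186] j [ 0.1245  0.1839 -0.4663  2.0756  0.1048  0.9052 -0.4061]
```

View pics/scene16.png

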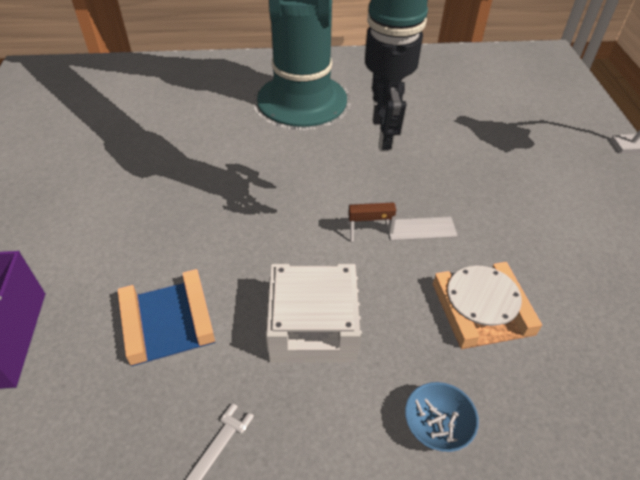

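View pics/top16.png

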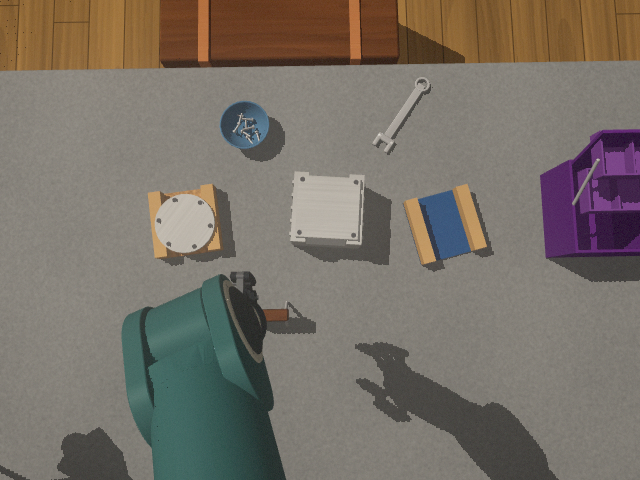

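The cover lies square on the housing at (328,210) in the top view. The lifter lies flat at (400,220) in the scene view, the disc hasn't moved from (186,222), and the arm is clear. Handing in.

```bash
python3 -c "
from plant import env
print(env.job_done())"
```

```text
the job is handed in; nothing more can be done
None
```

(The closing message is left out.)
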